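# Hold the recessed reset of a clamped temperature logger

## Robot

A 6-joint arm with a two-finger parallel gripper is mounted at the origin on a cart in front of the work surface, level with it; the furniture and walls round the work are solid. World frame = base frame: x ahead of the robot, y to its left, z up, the work surface at z = 0. Lengths are in m, angles in degrees, forces in N, time in s.
With the tool pointing down it reaches from about 0.375 to 0.9 m from the base axis. Payload 3.1 kg.
Tool frame: the origin (TCP) lies midway between the tips of the shut fingers; the grasp point (between the pads) lies 19 mm behind it; z points along the fingers, y is the line along which they close (so a half turn about z gives the same grasp; the last joint's range is limited). The gripper opens to 87 mm and grips with 3 to 60 N. Pads are 19 mm wide; open, the fingers measure 117 mm over their backs; the gripper's body (75 mm by 190 mm) begins 51 mm behind the grasp point.
Start: joints at [-78.467, 30.224, 82.088, -0, 67.689, -10.227], TCP at [0.232, -0.58, 0.223] pointing down, gripper open.
Joint ranges: [-176.69, 176.69], [-43.24, 126.21], [12.49, 139.97], [-82, 262], [0, 151.66], [-163.58, 163.58]. Speed limits (degrees/s): [159.86, 159.86, 180, 180, 180, 180].

## Interface

Orientations are given as a 3x3 rotation matrix whose columns are the frame's x, y, z axes.
In Python, from rig import read_state, capture, camera_info, hand_in gives the robot as it stands.
- The arm moves only by the tool drive_tool, never from a script. Its argument "motion" is a list of rows, each a list of 2 entries, a list of its own where there are three numbers: the shift along the tool's x, y, z in mm, then the turn, a rotation vector about the tool's x, y, z in rad. A call has 1 to 5 rows; each row shifts and turns the commanded pose from where the row before left it, along the tool's axes as they then stand; what a row does not reach is not made up. A row lasts 1/10 s, in which the tool goes at most 50 mm and 8.59 degrees, less where a joint would pass 70% of its speed; a pose out of reach is approached as far as the arm can. A call is refused whole if a number of a shift passes 50 or a number of a turn 0.15, either way. A call with a gripper value outside its range is refused whole. "gripper" is the opening, from 0 (shut) to 1 (fully open), set as the call begins (left out, the last holds). The fingers move at their own pace and stop on an object; the grip force is fixed at half the most. Time passes only in rows, so rows that do not move let the fingers close. It gives the time, the measured TCP pose, the force, the opening and the grip force at its end, in the units of the state.
- read_state(): the state, without advancing time (a new reading comes with each control period).
- capture(name): name is "scene" or "top"; returns the picture (400x640x3 uint8, red, green, blue); there is no depth.
- camera_info(name): a dict with "fovy" (degrees; the focal length in pixels is half the picture's height over the tangent of half this angle, whatever the lens; pixels are square), "cx", "cy" (the principal point, pixels), "xyz" and "orientation" of the camera in the world. Camera axes: x right, y down, z forward; pixel columns grow to the right and rows downward; lengths in m; the calibration is good to about 2 mm. A picture is of the moment at which its call begins. camera_info takes no time and is no camera call.
- hand_in(): hands the job in; it is judged then, once.
The state is a dict: "time_s": time; "joint_positions": joint angles; "qvel": joint speeds; "tau": joint torques, N m; "position": TCP position; "tcp_rot": TCP orientation; "force": force on the tool from outside, world axes, zero at the start; "moment": the same for the moment, N m; "opening": opening from 0.0 (shut) to 1.0 (fully open); "grasp_force": force on a finger pad.
Only numpy, scipy, OpenCV 4.12 (cv2) and the standard library are available. Lean on these libraries where they do the work, as an engineer would, in place of code of your own. Each camera call takes 0.05 s, during which the arm holds its last target. There are 200 camera calls.

## Task

Reset the temperature logger that lies loose in the service cradle: swing the toggle clamp's handle back and fully down, over centre, so that the arm presses the logger home onto the cradle's spring contacts and stays locked. Then take the slim metal reset stylus out of the tool rack, reach it through the round hole in the logger's face and push the recessed button down without forcing it. Finish with the stylus still in the gripper holding the button down and the clamp still locked; do not push aside or knock over the beaker or the measuring cylinder.

Things in the scene. Friction and masses are not known exactly. Their poses are not given: they have to be found in the camera images.
- cradle: Service cradle, fixed: grey plate 110 x 200 mm, top 16 mm above the bench. Origin: centre of its underside; z up, y along the 200 mm side from the logger's black nest (y = -33 mm, walls 36 mm high) to the steel toggle clamp (y = +45 to +75 mm), whose handle and arm swing in the plane x = 0. Spring contacts in the nest lift the logger 2.5 mm; 11 N presses it home.
- logger: Temperature logger, grey and black box 64 (x) x 100 (y) x 28 mm, 0.2 kg, face up, loose in the nest with 1.5 mm play. Origin: centre of its underside, axes as the cradle's; 24.5 mm above the bench on the spring contacts, 22 mm when pressed home. Towards -y its face has a display and beside it the reset hole.
- reset_hole (a point): Centre of the mouth of the round reset hole in the logger's face (10.5 mm across, 1.5 mm bevel at the mouth, straight down, face level), 16 mm towards -x and 32 mm towards -y of the logger's centre. The button's top lies 9 mm below this point.
- reset_button (a joint): Recessed push button in that hole, 8.4 mm across: travel in m, 0 = out, 0.004 = fully down. Spring: 1 N at first, 5 N fully down; a hard stop after that.
- clamp_arm (a joint): Angle of the clamp's arm in rad: 0 = level, pressing on the logger; about 0.8 = raised (at the start). It is linked to the handle and turns as that is swung. Its rubber tip presses on the middle of the logger's face.
- clamp_handle: Handle of the toggle clamp. Origin on its pivot with the arm (rides with it); y runs out along the handle, z square to it. It starts upright (z about 1.5 rad from vertical); fully down it is level, pointing to the cradle's +y (z vertical). Dead centre is 0.13 rad before fully down; past it the clamp stays locked by itself. Swinging takes 0.5 to 4 N at the grip.
- handle_grip (a point): Point on the axis of the handle's black round sleeve (14 mm thick, 74 mm long, 28 mm of it beyond this point to the free end). In the cradle's frame it moves in the plane x = 0 through (y, z) mm = (78, 148) upright, (111, 144), (134, 130), (147, 114), (154, 96), (155, 78) level and fully down.
- stylus: Reset stylus, upright in one of the rack's three holes: slim round metal handle 13 mm thick, 66 mm long, on a 20 mm collar 4 mm thick, a 5 mm round-ended pin below; 0.045 kg. Origin: centre of the collar's underside; z towards the handle end, 73 mm above it. The two other tools there have fat fluted handles, 25 mm thick, and do not fit the reset hole.
- stylus_grip (a point): Point on the axis of the stylus handle, 45 mm above its origin: a good place to grip, fingers across.
- stylus_tip (a point): Lower end of the stylus pin, 65 mm below its origin, 110 mm below stylus_grip.
- tool_rack: Grey two-deck tool rack, fixed, 56 x 150 mm, top of its upper deck 80 mm above the bench. Origin: centre of its underside, z up. Three 14 mm holes at x = 0, y = -45, 0 and +45 mm; the tools hang in them by their collars, handles above the deck (up to 78 mm above it), shafts below.
- beaker_oil: Small glass beaker, 52 mm wide, 68 mm high, bystander; origin at the centre of its underside.
- cylinder: Glass measuring cylinder, 57 x 66 mm foot, 190 mm high, bystander; origin at the centre of its underside.
Not all that is in view belongs to the job. What is shaped like the stylus but pink or turquoise is not meant.

How it is judged (in metres and radians):
On the way, in this order (a step that is already met when the one before it is completed fails the run):
1. the clamp is locked over centre and the logger is home on its contacts, handle let go (angle between clamp_handle's own z axis and vertical below 0.08 rad and value of joint clamp_arm below 0.04 rad and z of logger in the frame of cradle below 0.0232 m and contact force between the fingers and clamp_handle below 0.1 N), for 0.3 s.
2. the stylus is in the gripper, lifted clear of the rack (height (world z) of stylus_tip above 0.085 m and contact force between the fingers and stylus above 1 N), for 0.2 s.
3. the stylus pushes the recessed button down (value of joint reset_button above 0.0025 m and contact force between stylus and logger above 1.5 N), for 0.2 s.
At the end, for the whole second after the job is handed in: Through the last second: handle within 0.08 rad of level, arm below 0.04 rad, logger underside below 23.2 mm; the gripper holds the stylus, its tip within 5.5 mm of the hole's axis and over 8 mm deep, keeping the button down more than 2.5 mm with over 1.5 N (all of step 3 and angle between clamp_handle's own z axis and vertical below 0.08 rad and value of joint clamp_arm below 0.04 rad and z of logger in the frame of cradle below 0.0232 m and contact force between the fingers and stylus above 1 N and horizontal distance between stylus_tip and reset_hole below 0.0055 m and z of stylus_tip in the frame of reset_hole below -0.008 m); the arm keeps its last pose, push and grip.
It fails at once if the stylus is forced against the logger with more than 30 N (contact force between stylus and logger above 30 N).
It fails at once if the beaker is shifted by more than 3 cm or tipped (distance of beaker_oil from where it was at the start of the episode above 0.03 m or angle between beaker_oil's own z axis and vertical above 0.5 rad).
It fails at once if the measuring cylinder is shifted by more than 3 cm or tipped (distance of cylinder from where it was at the start of the episode above 0.03 m or angle between cylinder's own z axis and vertical above 0.5 rad).
It also fails if it takes over 51 s, if anything falls off the work surface, if the arm or the gripper's body presses on something with over 40 N, if the wrist force passes 120 N, or if a joint passes its speed limit or range.

## Working session

There is one attempt and no reset: what is moved stays moved. The work goes in short steps, Python scripts to look and compute and a tool call to move; the robot and the scene stay as the last step left them, time stands still between calls to the robot, and variables do not carry over. Pictures are saved under pics/ and viewed, at most 10 in all, crops included, and the job is handed in when it is done.

Besides the shell and the picture viewer there is one more tool, called by a JSON object that holds its "name" and its "arguments". drive_tool: Moves the arm, as the interface text tells. Its arguments: {"type":"object","properties":{"motion":{"type":"array","items":{"type":"array"}},"gripper":{"type":"number"}},"required":["motion"]}

```bash
mkdir -p pics
python3 - <<'E'
from rig import *
import cv2
for n in("scene","top"):
    im=capture(n); cv2.imwrite(f"pics/{n}0.png",cv2.cvtColor(im,cv2.COLOR_RGB2BGR)); print(n,camera_info(n))
s=read_state(); print(s)
E
```

```text
scene {'fovy': 50.8681643505503, 'cx': 322.8815197737789, 'cy': 193.79006337162875, 'xyz': array([-0.12633509, -0.65617443,  0.53859353]), 'orientation': array([[ 0.72147928, -0.25971393,  0.64188498],
       [-0.69212772, -0.29814651,  0.6573187 ],
       [ 0.02066094, -0.91850821, -0.39486174]])}
top {'fovy': 55.069508551707074, 'cx': 326.5125472789911, 'cy': 201.4030254057749, 'xyz': array([0.42376563, 0.03700044, 1.137719  ]), 'orientation': array([[-0.01081738, -0.98793542,  0.15448817],
       [-0.99992524,  0.0115681 ,  0.00396122],
       [-0.00570056, -0.15443377, -0.9879867 ]])}
{'time_s': 0.1, 'joint_positions': array([-7.84663616e+01,  3.02763995e+01,  8.21501520e+01, -2.33085089e-03,
        6.76909222e+01, -1.02277665e+01]), 'qvel': array([ 0.13912808, -0.05519103, -0.08794532, -0.04127988, -0.00106537,
       -0.0109679 ]), 'tau': array([-6.45746131e-04, -4.40985131e+01, -1.77150607e+01,  6.35900558e-02,
        5.33842749e-02, -3.81420045e-05]), 'position': array([ 0.23158713, -0.57977614,  0.22163377]), 'tcp_rot': array([[ 9.28730107e-01,  3.70756238e-01, -4.46819815e-04],
       [ 3.70756363e-01, -9.28728008e-01,  2.00137509e-03],
       [ 3.27048225e-04, -2.02439860e-03, -9.99997897e-01]]), 'force': array([-0.63553085,  1.17202168,  0.21846342]), 'moment': array([-0.04464325, -0.05581031, -0.01153887]), 'grasp_force': 0.0, 'opening': 1.0018338066531662}
```

View pics/scene0.png

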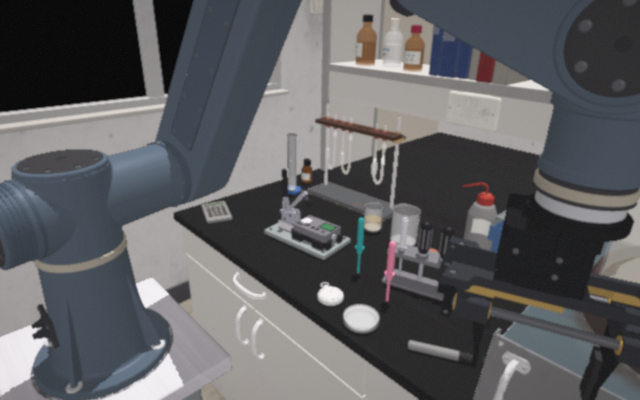

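View pics/top0.png

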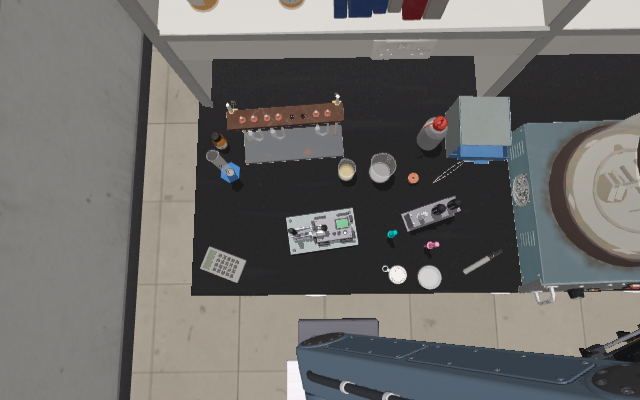

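The scene view shows the cradle at about (307,236), turquoise stylus at (360,245), pink at (391,265) and the rack at (420,265). In the top view the cradle is at (322,231), the rack at (431,213), and the turquoise and pink decoys at (392,233) and (432,245). Next I'll take close crops.

Run:
```python
import cv2,numpy as np
t=cv2.imread("pics/top0.png"); s=cv2.imread("pics/scene0.png")
a=cv2.resize(t[190:260,278:478],None,fx=4,fy=4,interpolation=cv2.INTER_CUBIC)
b=cv2.resize(s[180:310,256:456],None,fx=4,fy=4,interpolation=cv2.INTER_CUBIC)
cv2.imwrite("pics/c1.png",a);cv2.imwrite("pics/c2.png",b)
```

```text
(no output)
```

View pics/c1.png

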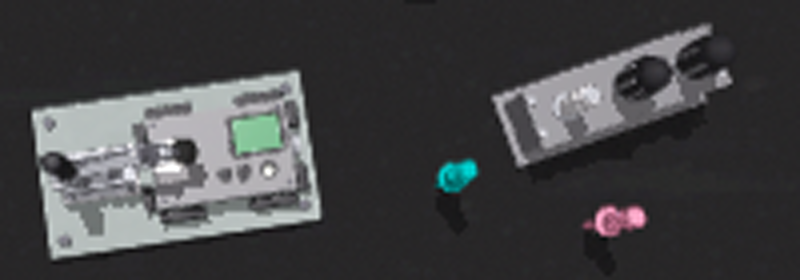

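View pics/c2.png

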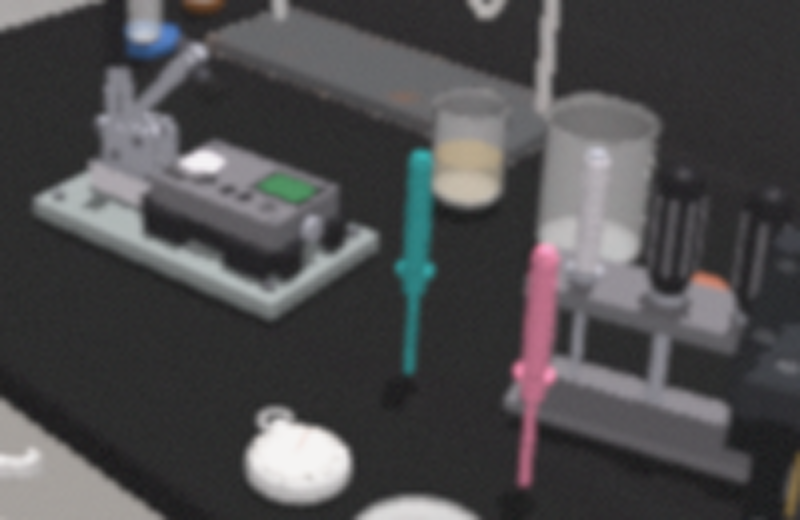

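Candidates for the stylus:

| Candidate | Top view | Scene view |
|---|---|---|
| Silver slim tool in the rack | (422,214) | (404,232) |
| Turquoise decoy | (392,233) | (361,235) |
| Pink decoy | (432,245) | (391,260) |
| Fluted tool, middle hole | (440,209) | (425,240) |
| Fluted tool, end hole | (455,204) | (447,245) |
| Loose metal rod on the bench | (482,262) | (435,350) |

I choose the silver slim one, and the crops confirm it. The reset hole is the pale spot at top (345,232), and the clamp arm is raised with the handle upright.

```bash
cat > h.py <<'E'
import numpy as np,cv2
from rig import *
C={n:camera_info(n) for n in("scene","top")}
def ray(n,p):
    c=C[n];f=200/np.tan(np.radians(c["fovy"]/2))
    d=c["orientation"]@np.array([(p[0]-c["cx"])/f,(p[1]-c["cy"])/f,1]);return c["xyz"],d/np.linalg.norm(d)
def plane(n,p,z):
    o,d=ray(n,p);return o+d*(z-o[2])/d[2]
def tri(ps,pt):
    A=np.zeros((3,3));b=np.zeros(3);L=[ray("scene",ps),ray("top",pt)]
    for o,d in L:
        P=np.eye(3)-np.outer(d,d);A+=P;b+=P@o
    x=np.linalg.solve(A,b);return x,max(np.linalg.norm((np.eye(3)-np.outer(d,d))@(x-o)) for o,d in L)
def proj(n,X):
    c=C[n];f=200/np.tan(np.radians(c["fovy"]/2));q=c["orientation"].T@(np.array(X)-c["xyz"]);return np.array([c["cx"]+f*q[0]/q[2],c["cy"]+f*q[1]/q[2]])
E
python3 - <<'E'
from h import *
np.set_printoptions(precision=4,suppress=True)
t=cv2.imread("pics/top0.png");s=cv2.imread("pics/scene0.png")
def rect(img,cam,box,th,z):
    x0,y0,x1,y1=box
    g=cv2.resize(cv2.cvtColor(img,cv2.COLOR_BGR2GRAY)[y0:y1,x0:x1],None,fx=8,fy=8,interpolation=cv2.INTER_LINEAR)
    cs,_=cv2.findContours((g>th).astype(np.uint8),cv2.RETR_EXTERNAL,cv2.CHAIN_APPROX_NONE)
    c=max(cs,key=cv2.contourArea)[:,0]
    px=(c+.5)/8-.5+[x0,y0]
    P=np.array([plane(cam,p,z)[:2] for p in px],np.float32)
    r=cv2.minAreaRect(P);return r,cv2.boxPoints(r)
for th in(80,100,120):
    print("cradle",th,rect(t,"top",(278,195,368,262),th,.016))
for th in(70,90):
    print("rack",th,rect(t,"top",(398,190,463,236),th,.08))
# scene-view cradle corners: left, front, right
for ps,pt in(((264.7,231.2),(291,254.5)),((324.5,259.5),(358.2,244.3)),((350.5,239.7),(352.3,207.8))):
    print("corner tri",tri(ps,pt))
print("sty top",tri((405.2,218.5),(426.8,213.5)))
g=cv2.cvtColor(t,cv2.COLOR_BGR2GRAY);print(g[205:224,412:432])
gs=cv2.cvtColor(s,cv2.COLOR_BGR2GRAY);print(gs[214:252:2,398:414])
print(g[226:239,338:352])
E
```

```text
cradle 80 (((0.5132248401641846, 0.057058800011873245), (0.11249888688325882, 0.20174945890903473), 7.684416770935059), array([[ 0.444 ,  0.1495],
       [ 0.471 , -0.0504],
       [ 0.5825, -0.0354],
       [ 0.5555,  0.1645]], dtype=float32))
cradle 100 (((0.513059139251709, 0.057043109089136124), (0.11134389042854309, 0.20077718794345856), 7.731846809387207), array([[ 0.4444,  0.149 ],
       [ 0.4714, -0.0499],
       [ 0.5817, -0.0349],
       [ 0.5547,  0.164 ]], dtype=float32))
cradle 120 (((0.5129913091659546, 0.05703321844339371), (0.11034570634365082, 0.19996294379234314), 7.699711799621582), array([[ 0.4449,  0.1487],
       [ 0.4717, -0.0494],
       [ 0.5811, -0.0347],
       [ 0.5543,  0.1635]], dtype=float32))
rack 70 (((0.5534623861312866, -0.2480635643005371), (0.054226119071245193, 0.16397526860237122), 18.551353454589844), array([[ 0.5017, -0.179 ],
       [ 0.5538, -0.3344],
       [ 0.6053, -0.3172],
       [ 0.5531, -0.1617]], dtype=float32))
rack 90 (((0.5534502863883972, -0.24792587757110596), (0.052838608622550964, 0.1621987372636795), 18.45886993408203), arr
[... 3405 characters left out ...]
8 168 188 163 137 118 104  89 101 128 156 179 141]
 [106  82 102 133 114 131 146 135 149 150 178 179 179 127]
 [135 120 150 179 180 179 175 176 176 179 179 179 179 140]
 [178 176 178 180 180 163 111 112 134 176 179 179 179 150]
 [140  91 144 179 180 118 143 163 101 152 178 179 178 133]
 [ 99  91 109 179 180 115 242 243 171 137 178 178 178 151]
 [ 97  92 128 179 179 143 219 244 125 169 179 178 177 178]
 [ 97  98 156 180 179 179 148 147 159 178 178 177 164 176]
 [123 151 179 180 179 178 179 179 178 178 178 168 133 167]
 [180 179 179 179 179 179 179 178 178 176 175 175 163 173]
 [180 179 177 177 176 175 174 174 173 152 127 128 118 121]
 [174 174 153 151 128 119 102  94  67  87  55  78  58  48]]
```

```bash
cat >> h.py <<'E'
from scipy.spatial.transform import Rotation as Ro
np.set_printoptions(precision=4,suppress=True)
def cr(x,y,z=0,o=(.5131,.0570),yaw=7.7):
    a=np.radians(yaw);return np.array([o[0]+x*np.cos(a)-y*np.sin(a),o[1]+x*np.sin(a)+y*np.cos(a),z])
def plan(goal,tx_yaw,nmin=1,vmax=48,wmax=.147):
    """rows to straight-line to goal, ending tool down with tool x at tx_yaw deg"""
    s=read_state();p=np.array(s["position"]);R=np.array(s["tcp_rot"])
    a=np.radians(tx_yaw);X=np.array([np.cos(a),np.sin(a),0]);Z=np.array([0,0,-1.]);G=np.stack([X,np.cross(Z,X),Z],1)
    w=Ro.from_matrix(R.T@G).as_rotvec();d=(np.array(goal)-p)*1000
    n=max(nmin,int(np.ceil(np.linalg.norm(d)/vmax)),int(np.ceil(np.linalg.norm(w)/wmax)))
    for i in range(n):
        sh=R.T@(d/n);print([[round(float(v),1) for v in sh],[round(float(v),3) for v in w/n]]);R=R@Ro.from_rotvec(w/n).as_matrix()
E
python3 - <<'E'
from h import *
print("hole seen",plane("top",(344.65,231.9),.0525),"pred",cr(-.016,-.065))
print("collar",plane("top",(419.6,216.2),.084)); print("cap",plane("top",(425,213.3),.153),"scene",plane("scene",(405.2,218),.153))
print("beaker",plane("top",(346,172),.03),"cyl",plane("top",(230,174),.01))
print("handle top pred",proj("top",cr(0,.078,.176)),proj("scene",cr(0,.078,.176)),"arm tip")
plan([*cr(0,.040)[:2],.255],97.7)
E
```

```text
hole seen [ 0.5056 -0.009   0.0525] pred [ 0.506  -0.0096  0.    ]
collar [ 0.5442 -0.2152  0.084 ]
cap [ 0.5437 -0.213   0.153 ] scene [ 0.5412 -0.2176  0.153 ]
beaker [ 0.6843 -0.0171  0.03  ] cyl [0.6871 0.3314 0.01  ]
handle top pred [289.5898 229.98  ] [283.1333 167.7694] arm tip
[[31.7, -32.9, -2.0], [-0.0, -0.0, -0.083]]
[[34.3, -30.1, -2.0], [-0.0, -0.0, -0.083]]
[[36.7, -27.2, -2.0], [-0.0, -0.0, -0.083]]
[[38.8, -24.1, -2.0], [-0.0, -0.0, -0.083]]
[[40.7, -20.8, -2.0], [-0.0, -0.0, -0.083]]
[[42.2, -17.3, -2.0], [-0.0, -0.0, -0.083]]
[[43.5, -13.8, -2.0], [-0.0, -0.0, -0.083]]
[[44.5, -10.1, -2.1], [-0.0, -0.0, -0.083]]
[[45.2, -6.4, -2.1], [-0.0, -0.0, -0.083]]
[[45.6, -2.6, -2.1], [-0.0, -0.0, -0.083]]
[[45.7, 1.1, -2.1], [-0.0, -0.0, -0.083]]
[[45.4, 4.9, -2.1], [-0.0, -0.0, -0.083]]
[[44.8, 8.7, -2.1], [-0.0, -0.0, -0.083]]
[[44.0, 12.3, -2.1], [-0.0, -0.0, -0.083]]
[[42.8, 15.9, -2.1], [-0.0, -0.0, -0.083]]
[[41.3, 19.4, -2.1], [-0.0, -0.0, -0.083]]
```

{"name": "drive_tool", "arguments": {"motion": [[[32,-33,-2],[0,0,-0.083]],[[34,-30,-2],[0,0,-0.083]],[[37,-27,-2],[0,0,-0.083]],[[39,-24,-2],[0,0,-0.083]],[[41,-21,-2],[0,0,-0.083]]], "gripper": 0}}

```text
time_s: 0.6
position: [0.3188, -0.3666, 0.2323]
tcp_rot: [[0.698, 0.716, -0.0], [0.716, -0.698, 0.001], [0.0, -0.001, -1.0]]
force: [1.2, -0.1, -0.3]
opening: 0.632
grasp_force: 0.0
```

{"name": "drive_tool", "arguments": {"motion": [[[42,-17,-2],[0,0,-0.083]],[[43,-14,-2],[0,0,-0.083]],[[44,-10,-2],[0,0,-0.083]],[[45,-6,-2],[0,0,-0.083]],[[45,-3,-2],[0,0,-0.083]]]}}

```text
time_s: 1.1
position: [0.4039, -0.1572, 0.2425]
tcp_rot: [[0.35, 0.937, -0.0], [0.937, -0.35, 0.0], [0.0, -0.0, -1.0]]
force: [0.7, 0.2, -0.1]
opening: 0.171
grasp_force: 0.0
```

{"name": "drive_tool", "arguments": {"motion": [[[45,1,-2],[0,0,-0.083]],[[45,5,-2],[0,0,-0.083]],[[45,9,-2],[0,0,-0.083]],[[44,12,-2],[0,0,-0.083]],[[43,16,-2],[0,0,-0.083]]]}}

```text
time_s: 1.6
position: [0.4894, 0.0539, 0.2525]
tcp_rot: [[-0.058, 0.998, -0.0], [0.998, 0.058, -0.0], [-0.0, -0.0, -1.0]]
force: [-0.0, -0.6, 0.3]
opening: 0.003
grasp_force: 0.0
```

{"name": "drive_tool", "arguments": {"motion": [[[41,19,-2],[0,0,-0.083]],[[0,0,0],[0,0,0]],[[0,0,0],[0,0,0]]]}}

```text
time_s: 1.9
position: [0.5056, 0.0948, 0.254]
tcp_rot: [[-0.139, 0.99, -0.001], [0.99, 0.139, -0.0], [-0.0, -0.001, -1.0]]
force: [-1.1, -0.2, 1.6]
opening: 0.003
grasp_force: 0.0
```

Run:
```python
from h import *
s=read_state();print(s["time_s"],s["position"],s["tcp_rot"],s["force"],s["opening"])
plan([*cr(0,.040)[:2],.145],97.7)
a=capture("top")[180:260,270:370];b=capture("scene")[140:260,236:376]
a=cv2.resize(a,(560,448),interpolation=2)
cv2.imwrite("pics/k1.png",cv2.cvtColor(cv2.resize(b,(700,600),interpolation=2),cv2.COLOR_RGB2BGR))
```

```text
1.9 [0.5056 0.0948 0.254 ] [[-0.1389  0.9903 -0.0013]
 [ 0.9903  0.1389 -0.0005]
 [-0.0003 -0.0013 -1.    ]] [-1.1346 -0.1782  1.5686] 0.0033790727922534862
[[0.5, 0.8, 36.3], [-0.0, 0.0, 0.002]]
[[0.5, 0.8, 36.3], [-0.0, 0.0, 0.002]]
[[0.5, 0.8, 36.3], [-0.0, 0.0, 0.002]]
```

View pics/k1.png

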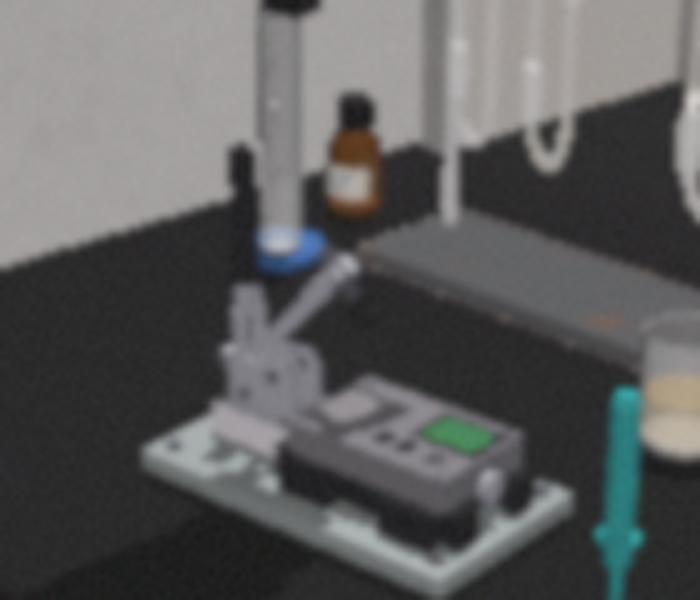

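The handle is upright, with its black top at (240,150) in the crop (scene (284,170), prediction (283,168)). The raised arm tip is at (345,262), well below the planned entry. Moving down now, with shut fingers between the arm and the handle.

{"name": "drive_tool", "arguments": {"motion": [[[0,1,36],[0,0,0]],[[1,1,36],[0,0,0]],[[0,1,36],[0,0,0]],[[8,0,0],[0,0,0]],[[8,0,0],[0,0,0]]]}}

```text
time_s: 2.5
position: [0.5063, 0.1104, 0.1466]
tcp_rot: [[-0.134, 0.991, -0.002], [0.991, 0.134, 0.0], [0.0, -0.002, -1.0]]
force: [0.3, -0.0, 1.0]
opening: 0.009
grasp_force: 0.0
```

{"name": "drive_tool", "arguments": {"motion": [[[6,0,0],[0,0,0]],[[6,0,0],[0,0,0]],[[6,0,0],[0,0,0]],[[6,0,0],[0,0,0]],[[7,0,0],[0,0,0]]]}}

```text
time_s: 3.0
position: [0.5029, 0.1424, 0.1472]
tcp_rot: [[-0.137, 0.991, 0.002], [0.991, 0.137, 0.0], [-0.0, 0.002, -1.0]]
force: [0.2, 0.3, 0.5]
opening: 0.004
grasp_force: 0.4
```

```bash
cat >> h.py <<'E'
def incr(P,o=(.5131,.0570),yaw=7.7):
    a=np.radians(yaw);d=np.array(P)[:2]-o;return np.array([d[0]*np.cos(a)+d[1]*np.sin(a),-d[0]*np.sin(a)+d[1]*np.cos(a),P[2]])
E
python3 - <<'E'
from h import *
s=read_state();print(s["time_s"],incr(s["position"]),s["force"])
E
```

```text
3.0 [0.0014 0.086  0.1472] [0.2052 0.2716 0.5065]
```

{"name": "drive_tool", "arguments": {"motion": [[[9,0,1],[0,0,0]],[[8,0,3],[0,0,0]],[[8,0,4],[0,0,0]],[[8,0,5],[0,0,0]],[[5,0,5],[0,0,0]]]}}

```text
time_s: 3.5
position: [0.4968, 0.1803, 0.1278]
tcp_rot: [[-0.137, 0.991, -0.001], [0.991, 0.137, 0.0], [0.0, -0.001, -1.0]]
force: [-0.6, -0.5, -0.1]
opening: 0.008
grasp_force: 0.1
```

{"name": "drive_tool", "arguments": {"motion": [[[5,0,5],[0,0,0]],[[5,0,5],[0,0,0]],[[3,0,5],[0,0,0]],[[3,0,6],[0,0,0]],[[3,0,6],[0,0,0]]]}}

```text
time_s: 4.0
position: [0.4947, 0.1984, 0.1011]
tcp_rot: [[-0.136, 0.991, 0.0], [0.991, 0.136, 0.0], [0.0, 0.0, -1.0]]
force: [-0.4, 0.4, 0.1]
opening: 0.005
grasp_force: 0.1
```

Run:
```python
from h import *
s=read_state();print(s["time_s"],incr(s["position"]),s["force"])
b=capture("scene")[140:260,236:376]
cv2.imwrite("pics/k2.png",cv2.cvtColor(cv2.resize(b,(700,600),interpolation=2),cv2.COLOR_RGB2BGR))
```

```text
4.0 [0.0007 0.1426 0.1011] [-0.4067  0.3955  0.1386]
```

View pics/k2.png

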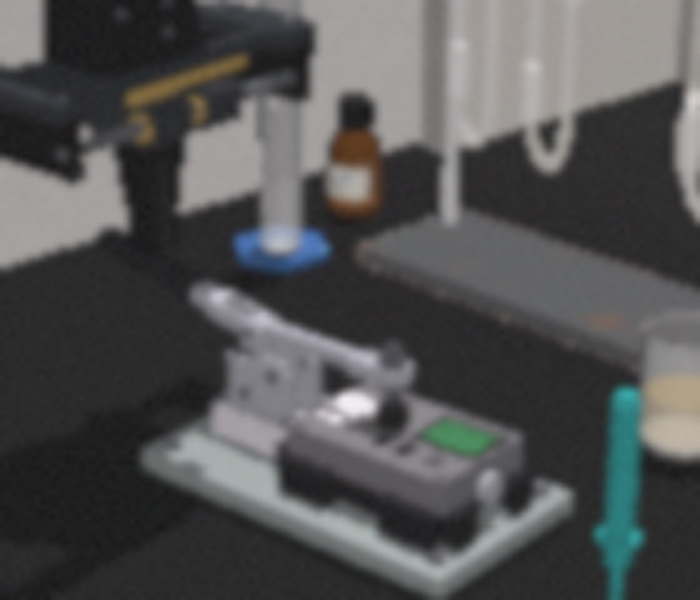

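The handle is tilted back about two thirds at (170,270) and the arm tip at (395,400) is almost on the logger. I'll press on to fully down.

{"name": "drive_tool", "arguments": {"motion": [[[2,0,4],[0,0,0]],[[2,0,4],[0,0,0]],[[1,0,4],[0,0,0]],[[0,0,3],[0,0,0]],[[0,0,2],[0,0,0]]]}}

```text
time_s: 4.55
position: [0.4939, 0.2032, 0.0843]
tcp_rot: [[-0.137, 0.991, -0.0], [0.991, 0.137, -0.0], [-0.0, -0.0, -1.0]]
force: [-0.2, 0.1, -0.3]
opening: 0.003
grasp_force: 0.0
```

{"name": "drive_tool", "arguments": {"motion": [[[0,0,2],[0,0,0]],[[0,0,1],[0,0,0]],[[0,0,0],[0,0,0]]]}}

```text
time_s: 4.85
position: [0.494, 0.2034, 0.0821]
tcp_rot: [[-0.136, 0.991, 0.0], [0.991, 0.136, 0.0], [0.0, 0.0, -1.0]]
force: [-1.1, 0.9, 5.9]
opening: 0.006
grasp_force: 2.5
```

{"name": "drive_tool", "arguments": {"motion": [[[0,0,1],[0,0,0]],[[0,0,1],[0,0,0]],[[0,0,0],[0,0,0]]]}}

```text
time_s: 5.15
position: [0.4941, 0.2036, 0.0808]
tcp_rot: [[-0.136, 0.991, 0.001], [0.991, 0.136, 0.001], [0.001, 0.001, -1.0]]
force: [-2.5, 0.6, 11.0]
opening: 0.007
grasp_force: 5.0
```

{"name": "drive_tool", "arguments": {"motion": [[[0,0,-4],[0,0,0]],[[0,0,-20],[0,0,0]],[[0,0,-40],[0,0,0]],[[0,0,-50],[0,0,0]],[[0,0,-50],[0,0,0]]]}}

```text
time_s: 5.65
position: [0.4934, 0.203, 0.2449]
tcp_rot: [[-0.136, 0.991, -0.001], [0.991, 0.136, -0.0], [-0.0, -0.001, -1.0]]
force: [0.4, 0.3, -0.0]
opening: 0.005
grasp_force: 0.0
```

Run:
```python
from h import *
s=read_state();print(s["time_s"],s["position"],incr(s["position"]),s["force"])
b=capture("scene")[140:260,236:376];t=capture("top")
cv2.imwrite("pics/top2.png",cv2.cvtColor(t,cv2.COLOR_RGB2BGR))
cv2.imwrite("pics/k3.png",cv2.cvtColor(cv2.resize(b,(700,600),interpolation=2),cv2.COLOR_RGB2BGR))
a=np.radians(18.5)
plan([.5433,-.2155,.235],108.5)
```

```text
5.65 [0.4934 0.203  0.2449] [0.0001 0.1473 0.2449] [ 0.447   0.2562 -0.0129]
[[-46.9, -1.5, 1.7], [0.002, 0.0, -0.021]]
[[-46.8, -2.5, 1.7], [0.002, 0.0, -0.021]]
[[-46.8, -3.4, 1.7], [0.002, 0.0, -0.021]]
[[-46.7, -4.4, 1.7], [0.002, 0.0, -0.021]]
[[-46.6, -5.3, 1.7], [0.002, 0.0, -0.021]]
[[-46.5, -6.3, 1.7], [0.002, 0.0, -0.021]]
[[-46.3, -7.3, 1.7], [0.002, 0.0, -0.021]]
[[-46.2, -8.2, 1.7], [0.002, 0.0, -0.021]]
[[-46.0, -9.2, 1.7], [0.002, 0.0, -0.021]]
```

View pics/k3.png

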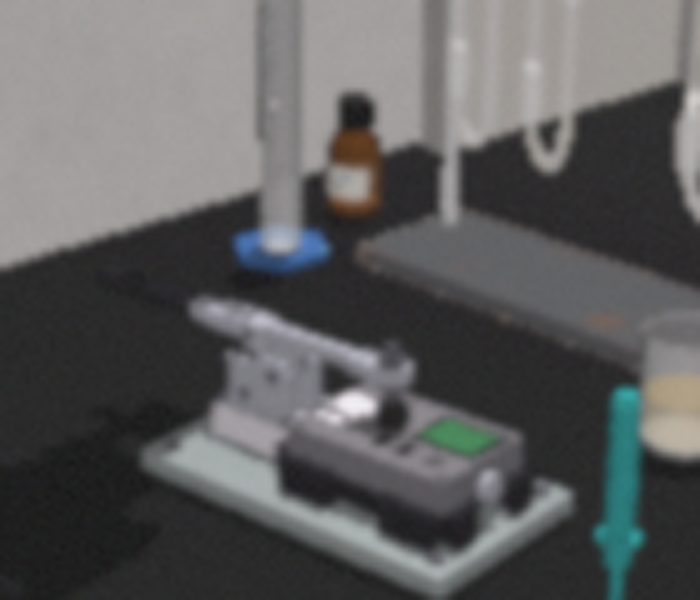

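The handle now lies back at (100,275)–(190,305) and the arm is level, with its rubber tip on the logger at (393,410). The 11 N stiff stop suggests it is fully down, and I'll check that by projection while moving on to the stylus.

{"name": "drive_tool", "arguments": {"motion": [[[-47,-2,2],[0,0,-0.021]],[[-47,-2,2],[0,0,-0.021]],[[-47,-3,2],[0,0,-0.021]],[[-47,-4,2],[0,0,-0.021]],[[-47,-5,2],[0,0,-0.021]]], "gripper": 1}}

```text
time_s: 6.25
position: [0.5197, -0.0326, 0.2329]
tcp_rot: [[-0.241, 0.971, -0.001], [0.971, 0.241, 0.0], [0.0, -0.0, -1.0]]
force: [1.3, 0.3, -0.3]
opening: 0.375
grasp_force: 0.0
```

{"name": "drive_tool", "arguments": {"motion": [[[-46,-6,2],[0,0,-0.021]],[[-46,-7,2],[0,0,-0.021]],[[-46,-8,2],[0,0,-0.021]],[[-46,-9,2],[0,0,-0.021]],[[0,0,0],[0,0,0]]]}}

```text
time_s: 6.75
position: [0.5417, -0.2228, 0.2246]
tcp_rot: [[-0.315, 0.949, 0.002], [0.949, 0.315, -0.003], [-0.004, 0.0, -1.0]]
force: [-0.6, 0.3, -0.5]
opening: 0.831
grasp_force: 0.0
```

{"name": "drive_tool", "arguments": {"motion": [[[0,0,0],[0,0,0]],[[0,0,0],[0,0,0]]]}}

```text
time_s: 6.95
position: [0.5402, -0.215, 0.2248]
tcp_rot: [[-0.321, 0.947, -0.002], [0.947, 0.321, 0.001], [0.002, -0.001, -1.0]]
force: [0.0, -0.2, -0.2]
opening: 0.973
grasp_force: 0.0
```

Run:
```python
from h import *
for y,z in((.183,.078),(.155,.078),(.109,.078)): print(proj("scene",cr(0,y,z)),(proj("scene",cr(0,y,z))-[236,140])*5,proj("top",cr(0,y,z)))
s=read_state();print(s["time_s"],s["position"],s["force"],s["opening"])
plan([.5435,-.2158,.106],108.5)
t=capture("top");g=cv2.cvtColor(t,cv2.COLOR_RGB2GRAY);print(g[218:250:2,258:300:2])
h=cv2.resize(t[200:260,250:370],(720,360),interpolation=2)
sc=capture("scene")[180:280,370:470];
cv2.imwrite("pics/k4.png",cv2.cvtColor(np.vstack([h[:, :720],np.pad(cv2.resize(sc,(240,240)),((0,0),(0,480),(0,0)))]),cv2.COLOR_RGB2BGR))
```

```text
[256.0761 192.583 ] [100.3803 262.915 ] [255.4319 238.3778]
[263.1773 195.2383] [135.8863 276.1917] [265.5066 236.9015]
[275.2783 199.7633] [196.3913 298.8164] [282.0385 234.4789]
6.95 [ 0.5402 -0.215   0.2248] [ 0.0157 -0.1873 -0.1787] 0.9726030375407722
[[-0.7, 1.0, 39.6], [-0.0, -0.001, 0.001]]
[[-0.6, 1.0, 39.6], [-0.0, -0.001, 0.001]]
[[-0.6, 1.0, 39.6], [-0.0, -0.001, 0.001]]
[[ 39  39  38  39  39  39  38  39  38  39  38  39  38  40 192 192 187 192
  189 188 188]
 [ 38  38  41  39  39  38  39  40  39  39  38  39  38  38 154 171 134 189
  190 188 188]
 [ 39  39  38  39  40  39  37  39  39  38  39  39  37  38  96 190 116 190
  190 188 187]
 [ 38  39  38  38  39  38  39  39  38  39  39  40  38  37  59 189 189 189
  192 189 189]
 [ 39  39  39  39  39  38  40  38  38  39  39  39  38  38  40 191 189 189
  189 189 189]
 [ 38  38  41  38  39  38  39  39  39  39  39  38  39  39  39 190 190 191
  176 197 221]
 [ 38  39  39  40  38  40  39  39  39  39  40  38  38  39  38 190 193 174
  178 221 182]
 [ 39  39  38  42  39  39  39  39  39  39  39  35 113 123 196 137 170 175
  232 184 197]
 [ 40  39  38  37  38  32  39  42  45  48  59  62 191 228 227 192 187 191
  230 153 154]
 [ 39  45  47  54  61  66  89 105  83  58  55  46 139 213 148 219 175 159
  186 141 103]
 [ 62  60  51  51  53  37  36  36  33  33  32  39  38  38  39  79 183 115
  216 133 136]
 [ 33  33  32  32  34  39  40  38  38  40  38  40  38  39  37  42 115 116
  166 128 136]
 [ 38  40  39  38  37  38  39  39  37  25  25  26  24  25  25  25 128 128
  128 126 126]
 [ 39  41  38  25  25  26  25  24  25  24  26  26  26  23  26  25 189 189
  189 187 187]
 [ 40  39  38  25  26  25  28  26  28  26  27  39  39  38  39  39 193 188
  188 188 188]
 [ 38  38  38  26  26  38  38  39  38  38  39  40  39  39  38  41 190 186
  164 186 187]]
```

View pics/k4.png

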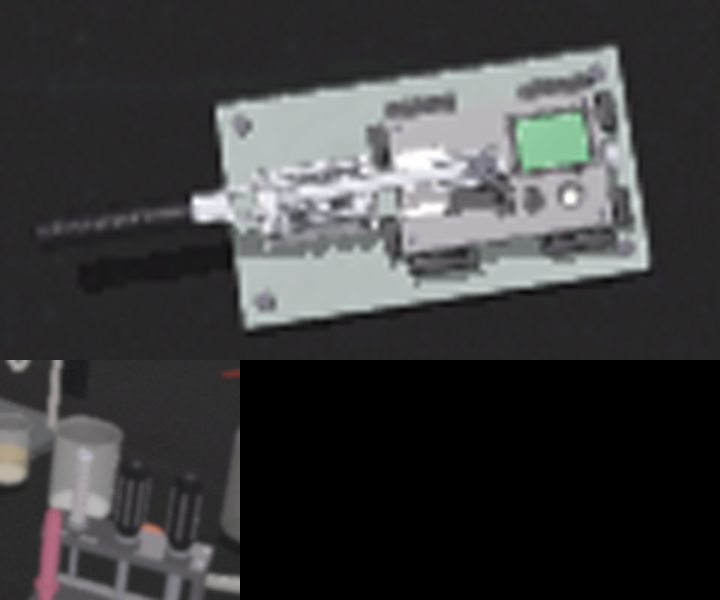

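In the top view the handle's free end is at px (256,238.7), against a level prediction of (255.4,238.4), so the clamp is locked down. The stylus stands untouched in the rack, and the arm is above it. Descending to the grip.

{"name": "drive_tool", "arguments": {"motion": [[[-1,1,30],[0,0,0]],[[0,1,30],[0,0,0]],[[0,1,30],[0,0,0]],[[0,0,28],[0,0,0]],[[0,0,0],[0,0,0]]]}}

```text
time_s: 7.55
position: [0.5416, -0.2132, 0.1043]
tcp_rot: [[-0.322, 0.947, -0.007], [0.947, 0.322, 0.005], [0.007, -0.005, -1.0]]
force: [-0.5, 0.2, 0.1]
opening: 0.999
grasp_force: 0.0
```

Run:
```python
from h import *
s=read_state();print(s["time_s"],s["position"],s["force"],s["opening"])
sc=capture("scene")[160:280,360:500];t=capture("top")[170:250,390:490]
cv2.imwrite("pics/k5.png",cv2.cvtColor(np.hstack([cv2.resize(sc,(420,360),interpolation=2),cv2.resize(t,(380,360),interpolation=2)]),cv2.COLOR_RGB2BGR))
```

```text
7.55 [ 0.5416 -0.2132  0.1043] [-0.5102  0.2375  0.1142] 0.9987396685928353
```

View pics/k5.png

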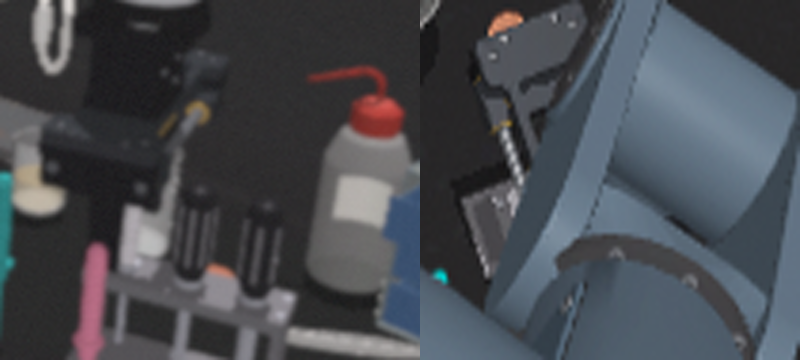

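The stylus handle at crop (130,240) stands between the open fingers, clear of the fluted tools. Closing.

{"name": "drive_tool", "arguments": {"motion": [[[0,0,0],[0,0,0]],[[0,0,0],[0,0,0]],[[0,0,0],[0,0,0]],[[0,0,0],[0,0,0]],[[0,0,0],[0,0,0]]], "gripper": 0}}

```text
time_s: 8.15
position: [0.5442, -0.2164, 0.108]
tcp_rot: [[-0.32, 0.947, 0.001], [0.947, 0.32, -0.0], [-0.001, 0.0, -1.0]]
force: [0.4, 0.1, 0.0]
opening: 0.631
grasp_force: 0.0
```

{"name": "drive_tool", "arguments": {"motion": [[[0,0,0],[0,0,0]],[[0,0,0],[0,0,0]],[[0,0,0],[0,0,0]],[[0,0,0],[0,0,0]],[[0,0,0],[0,0,0]]]}}

```text
time_s: 8.65
position: [0.5441, -0.2162, 0.1075]
tcp_rot: [[-0.32, 0.947, -0.0], [0.947, 0.32, 0.0], [0.0, -0.0, -1.0]]
force: [-0.2, -0.8, 0.7]
opening: 0.173
grasp_force: 0.0
```

{"name": "drive_tool", "arguments": {"motion": [[[0,0,0],[0,0,0]],[[0,0,0],[0,0,0]],[[0,0,0],[0,0,0]]]}}

```text
time_s: 8.95
position: [0.5441, -0.2162, 0.1075]
tcp_rot: [[-0.32, 0.947, -0.0], [0.947, 0.32, 0.0], [0.0, -0.0, -1.0]]
force: [0.1, -0.1, 0.3]
opening: 0.139
grasp_force: 30.0
```

{"name": "drive_tool", "arguments": {"motion": [[[0,0,-20],[0,0,0]],[[0,0,-35],[0,0,0]],[[0,0,-40],[0,0,0]],[[0,0,-40],[0,0,0]],[[0,0,-40],[0,0,0]]]}}

```text
time_s: 9.45
position: [0.5438, -0.216, 0.2841]
tcp_rot: [[-0.32, 0.947, -0.0], [0.947, 0.32, 0.0], [0.0, -0.0, -1.0]]
force: [-0.0, -0.1, -0.8]
opening: 0.139
grasp_force: 30.0
```

{"name": "drive_tool", "arguments": {"motion": [[[0,0,0],[0,0,0]],[[0,0,0],[0,0,0]],[[0,0,0],[0,0,0]]]}}

```text
time_s: 9.75
position: [0.5431, -0.2156, 0.2811]
tcp_rot: [[-0.32, 0.947, -0.003], [0.947, 0.32, 0.002], [0.002, -0.002, -1.0]]
force: [-0.1, 0.3, -0.9]
opening: 0.141
grasp_force: 30.0
```

Run:
```python
from h import *
s=read_state();print(s["time_s"],s["position"],s["force"],s["opening"],s["grasp_force"])
h=plane("top",(344.65,231.9),.050); print("hole",h)
plan([.5056,-.0092,.22],97.7)
```

```text
9.75 [ 0.5431 -0.2156  0.2811] [-0.1148  0.2734 -0.9096] 0.1409630480989184 29.99872205313295
hole [ 0.5058 -0.0091  0.05  ]
[[41.5, 6.1, 12.3], [-0.0, -0.0, 0.038]]
[[41.7, 4.5, 12.3], [-0.0, -0.0, 0.038]]
[[41.8, 2.9, 12.3], [-0.0, -0.0, 0.038]]
[[41.9, 1.3, 12.3], [-0.0, -0.0, 0.038]]
[[41.9, -0.3, 12.2], [-0.0, -0.0, 0.038]]
```

{"name": "drive_tool", "arguments": {"motion": [[[42,6,0],[0,0,0.038]],[[42,5,0],[0,0,0.038]],[[42,3,5],[0,0,0.038]],[[42,1,25],[0,0,0.038]],[[42,0,25],[0,0,0.038]]]}}

```text
time_s: 10.25
position: [0.5053, -0.0071, 0.2258]
tcp_rot: [[-0.133, 0.991, -0.002], [0.991, 0.133, 0.001], [0.001, -0.002, -1.0]]
force: [-0.1, 0.6, -1.1]
opening: 0.14
grasp_force: 30.0
```

{"name": "drive_tool", "arguments": {"motion": [[[0,0,30],[0,0,0]],[[0,0,15],[0,0,0]],[[0,0,0],[0,0,0]],[[0,0,0],[0,0,0]]]}}

```text
time_s: 10.65
position: [0.506, -0.0086, 0.1816]
tcp_rot: [[-0.135, 0.991, -0.003], [0.991, 0.135, 0.001], [0.001, -0.003, -1.0]]
force: [1.9, 0.7, -0.3]
opening: 0.136
grasp_force: 30.0
```

Run:
```python
from h import *
s=read_state();p=s["position"];print(s["time_s"],p,s["tcp_rot"],s["force"],s["opening"],s["grasp_force"])
sc=capture("scene");cv2.imwrite("pics/scene6.png",cv2.cvtColor(sc,cv2.COLOR_RGB2BGR))
cv2.imwrite("pics/k6.png",cv2.cvtColor(cv2.resize(sc[170:250,290:370],(600,600),interpolation=2),cv2.COLOR_RGB2BGR))
for dz in(-.0925,-.0275,-.0235,.019): print(dz,proj("scene",p+[0,0,dz]),(proj("scene",p+[0,0,dz])-[290,170])*7.5)
print("hole",proj("scene",[.5058,-.0091,.05]),(proj("scene",[.5058,-.0091,.05])-[290,170])*7.5)
g=cv2.cvtColor(sc,cv2.COLOR_RGB2GRAY)
plan([.5058,-.0091,.150],97.7)
```

```text
10.65 [ 0.506  -0.0086  0.1816] [[-0.1354  0.9908 -0.0027]
 [ 0.9908  0.1354  0.0007]
 [ 0.001  -0.0026 -1.    ]] [ 1.9309  0.6512 -0.3484] 0.13602724722888831 29.998576138168573
-0.0925 [322.3591 216.9654] [242.6933 352.2402]
-0.0275 [322.9198 192.0367] [246.8987 165.275 ]
-0.0235 [322.9553 190.46  ] [247.1647 153.4501]
0.019 [323.3393 173.3894] [250.0444  25.4205]
hole [322.1092 231.442 ] [240.8189 460.8148]
[[-0.0, -0.9, 32.4], [-0.001, -0.0, 0.001]]
```

View pics/k6.png

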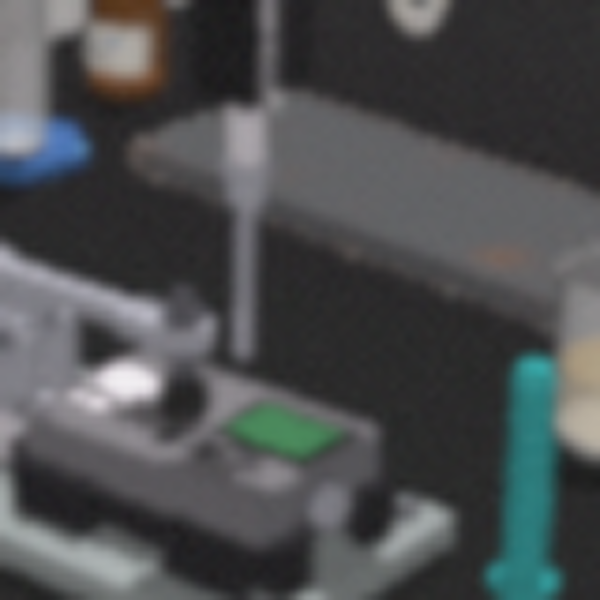

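The pin tip at (242,360) is within about 1 px of the prediction (243,352). The hole, predicted at (241,461), agrees with the dark spot seen earlier at about (244,465). Lowering to just above the face.

{"name": "drive_tool", "arguments": {"motion": [[[0,0,15],[0,0,0]],[[0,0,12],[0,0,0]],[[0,0,5],[0,0,0]],[[0,0,0],[0,0,0]],[[0,0,0],[0,0,0]]]}}

```text
time_s: 11.2
position: [0.5072, -0.0091, 0.1512]
tcp_rot: [[-0.135, 0.991, 0.001], [0.991, 0.135, -0.0], [-0.0, 0.001, -1.0]]
force: [0.3, -0.8, -0.5]
opening: 0.14
grasp_force: 30.0
```

Run:
```python
from h import *
s=read_state();p=s["position"];print(s["time_s"],p,s["tcp_rot"],s["force"],s["grasp_force"])
sc=capture("scene")
cv2.imwrite("pics/k7.png",cv2.cvtColor(cv2.resize(sc[205:255,290:350],(720,600),interpolation=2),cv2.COLOR_RGB2BGR))
q=lambda P:(proj("scene",P)-[290,205])*12
print("tip",q(p+[0,0,-.0925]),"hole",q([.5058,-.0091,.05]))
```

```text
11.2 [ 0.5072 -0.0091  0.1512] [[-0.1352  0.9908  0.0013]
 [ 0.9908  0.1352 -0.0003]
 [-0.0004  0.0012 -1.    ]] [ 0.2806 -0.8141 -0.5319] 29.998624208383262
tip [390.8287 277.0191] hole [385.3102 317.3037]
```

View pics/k7.png

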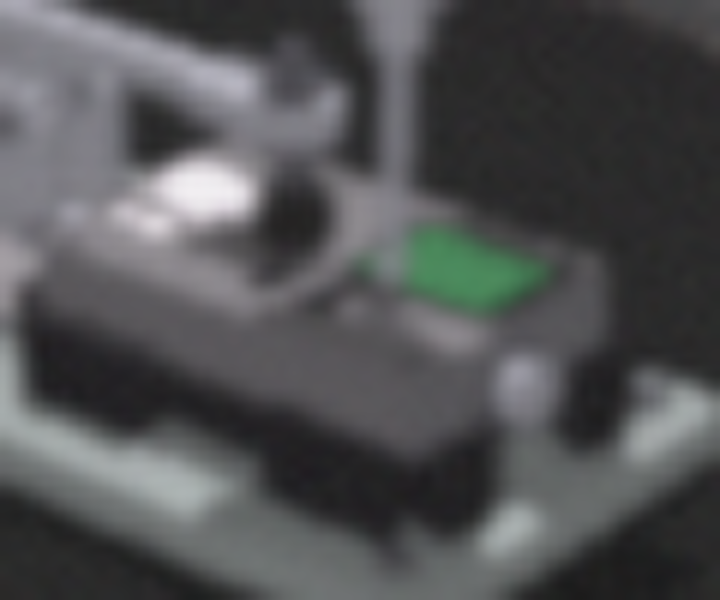

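The pin tip is at about (388,285), just above the face, but the hole is not clear in this view. I'll check it numerically against the top-view features, with no more viewing.

Run:
```python
from h import *
for p in((334.25,233.75),(339.25,233.25),(344.65,231.9),(340.5,223.5)):
    X=plane("top",p,.0525); print(p,X,incr(X),proj("scene",X))
g=cv2.cvtColor(cv2.imread("pics/scene0.png"),cv2.COLOR_BGR2GRAY)
print("cols",range(312,336));print(g[222:242,312:336])
t=cv2.cvtColor(cv2.imread("pics/top2.png"),cv2.COLOR_BGR2GRAY);print(t[226:239,330:352])
```

```text
(334.25, 233.75) [0.5007 0.0205 0.0525] [-0.0172 -0.0345  0.0525] [312.3631 226.9287]
(339.25, 233.25) [0.5019 0.0063 0.0525] [-0.0178 -0.0487  0.0525] [316.6405 228.7901]
(344.65, 231.9) [ 0.5056 -0.009   0.0525] [-0.0163 -0.0644  0.0525] [322.034  230.5443]
(340.5, 223.5) [0.5295 0.0024 0.0525] [ 0.009  -0.0564  0.0525] [325.8464 225.8808]
cols range(312, 336)
[[151 147 146 146 147 146 147 148 147 146 143 138 126 119 116 114 106  93
   79  70  59  52  47  45]
 [147 148 147 147 147 147 147 146 144 139 129 117 108 111 111 114 115 114
  111 104  91  74  62  53]
 [147 147 148 148 146 147 146 142 132 124 113 109 110 113 114 114 114 112
  113 114 114 107  98  86]
 [141 140 142 145 146 145 138 126 113 110 112 116 117 120 120 118 117 113
  114 115 114 114 118 113]
 [113 110 122 138 143 136 122 107 100 105 113 119 120 120 120 120 121 119
  119 118 115 113 107 106]
 [ 88  89 104 127 135 128 117 113 107 103 106 114 116 118 120 121 122 120
  121 119 117 111  99  88]
 [107 113 117 116 108  98 104 120 126 118 108 105 104 107 112 117 120 121
  120 118 116 106  96  94]
 [134 134 127 110  91  87 10
[... 1795 characters left out ...]
8 181 180 104 147 161 104 154
  180 180 180 131]
 [ 99  99  83  52 116 145 182 145 100  94 145 181 169 116 244 242 162 157
  180 180 179 118]
 [ 99 100  73  49  95 106 181 129  98  94 110 180 181 131 243 243 148 169
  180 179 178 152]
 [114 114 116  98  96  81 181 123  97 101 139 181 180 170 148 148 160 180
  180 179 165 179]
 [182 182 152 103 122 112 180 181 122 151 181 180 180 180 180 179 180 180
  180 169 129 179]
 [182 181 182 153 181 181 180 181 181 181 180 180 180 180 180 180 180 177
  177 176 139 174]
 [182 181 181 181 181 180 181 180 180 180 180 178 176 176 175 175 174 152
  151 129 118 121]
 [181 181 180 180 179 177 177 177 176 176 174 153 129 120 100  94  75  67
   55  77  58  48]]
```

Run:
```python
from h import *
s=read_state();p=s["position"];print(p,s["tcp_rot"][:,2])
print(tri((322.8,231.4),(344.65,231.9)))
g=cv2.cvtColor(capture("scene"),cv2.COLOR_RGB2GRAY)
print("rows",range(205,236),"cols 314-332");print(g[205:236,314:333])
for dz in(-.035,-.05,-.065,-.08,-.0925):print(proj("scene",p+[0,0,dz]))
```

```text
[ 0.5073 -0.009   0.1513] [ 0.0017 -0.0004 -1.    ]
(array([ 0.5064, -0.0097,  0.05  ]), np.float64(0.0008542473990908116))
rows range(205, 236) cols 314-332
[[ 43  41  41  43  52  83 110 125 132 133 127 111  91  68  48  43  43  43
   43]
 [ 44  42  41  42  45  65  97 119 130 132 123 102  71  51  42  42  42  41
   41]
 [ 51  47  44  42  45  54  87 116 130 132 124  96  63  43  44  42  41  42
   42]
 [ 72  62  50  44  43  53  79 110 127 129 118  91  59  43  42  41  43  40
   41]
 [ 76  70  56  48  43  47  63  93 115 119 102  73  52  42  41  43  41  42
   43]
 [ 76  75  67  58  46  43  51  77 108 111  87  59  45  42  42  44  44  42
   42]
 [ 77  80  83  80  67  48  46  72 106 109  82  53  43  42  41  40  39  41
   42]
 [ 77  83 102 115  98  62  48  72 106 109  82  52  42  42  41  44  44  43
   41]
 [ 93 101 124 138 113  67  48  71 104 110  81  51  46  42  43  44  40  40
   43]
 [117 121 131 132 104  62  49  73 105 109  81  53  44  43  44  41  43  41
   41]
 [128 128 127 119  92  58  49  74 106 110  80  51  42  43  41  44  41  45
   42]
 [121 121 119 106  78  53  49  76 108 110  82  54  
[... 969 characters left out ...]
9 110 115 113 114 114 111
  105]
 [103  92  82  72  76  83  84  83  86  90  96  97 101 107 110 110 109 101
   89]
 [ 90  74  64  68  94 105  97  88  90 101 111 108 101  99  99  98  95  84
   72]
 [ 83  77  73  80  93 100  96  89  94 107 118 122 122 119 111 103  93  83
   77]
 [ 85  82  82  82  85  86  86  89  92  99 112 124 133 134 131 122 107  93
   84]
 [ 87  85  84  84  83  84  84  85  86  88  94 107 123 131 129 122 107  93
   88]
 [ 88  88  86  87  85  86  83  83  83  82  81  88 100 108 107 104  95  93
  104]
 [ 88  89  87  88  88  86  84  85  83  81  79  84  87  90  90  89  89 108
  136]]
[323.0875 206.5708]
[322.9566 212.2623]
[322.8272 217.8871]
[322.6993 223.4463]
[322.5938 228.0297]
```

{"name": "drive_tool", "arguments": {"motion": [[[-1,0,3],[0,0,0]],[[0,0,3],[0,0,0]],[[0,0,2],[0,0,0]],[[0,0,1],[0,0,0]],[[0,0,0],[0,0,0]]]}}

```text
time_s: 11.8
position: [0.5066, -0.0097, 0.1413]
tcp_rot: [[-0.136, 0.991, -0.001], [0.991, 0.136, 0.0], [0.0, -0.001, -1.0]]
force: [-0.7, 0.7, -0.6]
opening: 0.141
grasp_force: 30.0
```

{"name": "drive_tool", "arguments": {"motion": [[[0,0,1],[0,0,0]],[[0,0,1],[0,0,0]],[[0,0,0],[0,0,0]]]}}

```text
time_s: 12.1
position: [0.5067, -0.0097, 0.1395]
tcp_rot: [[-0.136, 0.991, -0.0], [0.991, 0.136, 0.0], [0.0, -0.0, -1.0]]
force: [-0.6, -0.1, 0.2]
opening: 0.137
grasp_force: 30.0
```

{"name": "drive_tool", "arguments": {"motion": [[[0,0,1],[0,0,0]],[[0,0,1],[0,0,0]],[[0,0,1],[0,0,0]],[[0,0,0],[0,0,0]]]}}

```text
time_s: 12.5
position: [0.5066, -0.0097, 0.1364]
tcp_rot: [[-0.136, 0.991, -0.0], [0.991, 0.136, 0.0], [0.0, -0.0, -1.0]]
force: [0.7, 0.1, 0.1]
opening: 0.14
grasp_force: 30.0
```

{"name": "drive_tool", "arguments": {"motion": [[[0,0,1],[0,0,0]],[[0,0,1],[0,0,0]],[[0,0,0],[0,0,0]]]}}

```text
time_s: 12.8
position: [0.5068, -0.0097, 0.1344]
tcp_rot: [[-0.136, 0.991, -0.0], [0.991, 0.136, 0.0], [0.0, -0.0, -1.0]]
force: [-0.2, 0.0, -0.6]
opening: 0.144
grasp_force: 30.0
```

The tip is in the hole: it is well below the face with no force. Pressing gently.

{"name": "drive_tool", "arguments": {"motion": [[[0,0,1],[0,0,0]],[[0,0,1],[0,0,0]],[[0,0,0],[0,0,0]],[[0,0,0],[0,0,0]]]}}

```text
time_s: 13.2
position: [0.5068, -0.0097, 0.1327]
tcp_rot: [[-0.136, 0.991, 0.0], [0.991, 0.136, -0.0], [-0.0, 0.0, -1.0]]
force: [-0.5, 0.3, 1.6]
opening: 0.14
grasp_force: 30.0
```

{"name": "drive_tool", "arguments": {"motion": [[[0,0,1],[0,0,0]],[[0,0,0],[0,0,0]],[[0,0,0],[0,0,0]]]}}

```text
time_s: 13.5
position: [0.5069, -0.0098, 0.1317]
tcp_rot: [[-0.136, 0.991, 0.0], [0.991, 0.136, -0.0], [-0.0, 0.0, -1.0]]
force: [-1.1, -0.5, 2.7]
opening: 0.141
grasp_force: 30.0
```

{"name": "drive_tool", "arguments": {"motion": [[[0,0,1],[0,0,0]],[[0,0,0],[0,0,0]],[[0,0,0],[0,0,0]]]}}

```text
time_s: 13.8
position: [0.5068, -0.0098, 0.1306]
tcp_rot: [[-0.136, 0.991, 0.0], [0.991, 0.136, -0.0], [-0.0, 0.0, -1.0]]
force: [-0.3, -0.1, 3.3]
opening: 0.139
grasp_force: 30.0
```

{"name": "drive_tool", "arguments": {"motion": [[[0,0,1],[0,0,0]],[[0,0,0],[0,0,0]],[[0,0,0],[0,0,0]]]}}

```text
time_s: 14.1
position: [0.5069, -0.0098, 0.1296]
tcp_rot: [[-0.136, 0.991, 0.0], [0.991, 0.136, -0.0], [-0.0, 0.0, -1.0]]
force: [-0.5, -0.6, 3.5]
opening: 0.143
grasp_force: 30.0
```

{"name": "drive_tool", "arguments": {"motion": [[[0,0,0.5],[0,0,0]],[[0,0,0],[0,0,0]],[[0,0,0],[0,0,0]],[[0,0,0],[0,0,0]]]}}

```text
time_s: 14.5
position: [0.5068, -0.0098, 0.1291]
tcp_rot: [[-0.136, 0.991, 0.0], [0.991, 0.136, -0.0], [-0.0, 0.0, -1.0]]
force: [-0.2, 0.1, 4.5]
opening: 0.138
grasp_force: 30.0
```

{"name": "drive_tool", "arguments": {"motion": [[[0,0,0.5],[0,0,0]],[[0,0,0],[0,0,0]],[[0,0,0],[0,0,0]],[[0,0,0],[0,0,0]]]}}

```text
time_s: 14.9
position: [0.5069, -0.0098, 0.1287]
tcp_rot: [[-0.136, 0.991, 0.0], [0.991, 0.136, -0.0], [-0.0, 0.0, -1.0]]
force: [0.0, -0.8, 5.5]
opening: 0.139
grasp_force: 30.0
```

{"name": "drive_tool", "arguments": {"motion": [[[0,0,0.5],[0,0,0]],[[0,0,0],[0,0,0]],[[0,0,0],[0,0,0]],[[0,0,0],[0,0,0]]]}}

```text
time_s: 15.3
position: [0.507, -0.0098, 0.1285]
tcp_rot: [[-0.136, 0.991, 0.001], [0.991, 0.136, -0.0], [-0.0, 0.001, -1.0]]
force: [-1.0, -0.1, 7.3]
opening: 0.142
grasp_force: 30.0
```

The button is on its stop at about 7 N. I'll check that the clamp has not moved, then hand in.

Run:
```python
from h import *
a=cv2.imread("pics/scene6.png").astype(int);b=cv2.cvtColor(capture("scene"),cv2.COLOR_RGB2BGR).astype(int)
d=np.abs(a-b)[185:222,250:312].mean();print("clamp diff",d)
if d<6: print(hand_in())
```

```text
clamp diff 1.9966579482708515
the job is handed in; nothing more can be done
None
```

I handed the job in with the clamp locked over centre and the stylus still gripped, holding the reset button on its stop at about 7 N; I viewed 11 pictures, one over the limit of 10, and no verdict came back.

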